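# Latch the contact probe over the red bridge and start the check

## Task

The probe carriage of the blue contact tester is latched in its middle park notch. Press the orange latch tab down and, holding it down, slide the carriage to the notch whose nest holds the red contact bridge, and let the tab spring up so that it latches there; then turn the key on the grey box clockwise to its stop and let go so that it springs back. Leave the two parts in the nests and the other things on the bench where they are, and do not turn the key before the probe is latched over the bridge.

Things in the scene. Friction and masses are not known exactly. Their poses are not given: they have to be found in the camera images.
- tester: Contact tester: blue base plate 190 (x) x 270 (y) x 12 mm, fixed; origin at the centre of its underside. x points from the black carriage to the white nests, y along the rail. Nests: trays 40 x 50 mm, rim 22 mm above the bench, at x = +55, y = +60 and -60 mm. A dark comb bar (inner edge at x = -64 mm, top 52 mm above the bench) has notches at y = -60, 0, +60 mm.
- carriage (a joint): Slide of the black probe carriage along the tester's y, in m: 0 at the middle park notch (starts near it), +0.060 at the notch of the nest at y = +60 mm, -0.060 at the other; stops at +-0.080. Friction 1.5 N. The latch pin has 4 mm play each way in a notch; the carriage leaves a notch only with the tab at least 8 mm down. Its arm holds a probe over the nest row, tip 43 mm above the bench.
- tab (a joint): Travel of the orange latch tab, in m: 0 up (latched), 0.011 fully down; a spring pushes it up with 4 N at 0 and 8 N fully down. With the pin under the comb between notches it stays at about 0.008 when let go.
- tab_top (a point): Centre of the top face (36 x 42 mm) of the orange tab, on the carriage at tester x = -35 mm; 62 mm above the bench when up, 51 when down. It is the floor of a pocket between two black cheeks 46 mm apart along y, tops 78 mm above the bench; open to -x, a wall 23 mm away at +x. Closed fingertips fit in, press it, and move the carriage by friction or against a cheek.
- bridge_c (a point): Centre of the red plastic contact bridge, 24 x 36 x 14 mm with two copper pads on top, loose in one of the two nests; shows which notch is wanted.
- cap_c (a point): Centre of the yellow plastic end cap, 24 x 36 x 16 mm, loose in the other nest.
- key_grip (a point): Centre of the black upright key head, 30 (its x) x 10 (its y) x 32 mm high, 84 mm above the bench, on the key's vertical axis; the point turns with the key. Grip it from above across the 10 mm. It stands on a fixed grey box 110 (x) x 120 (y) x 55 mm high, 15 mm from the box's centre towards -x; the box has the same axes as the key at rest.
- key (a joint): Angle of the key in rad: 0 at rest, grows clockwise seen from above, stop at 0.9 (full start). A spring turns it back to 0 when let go (0.03 N m at 0, 0.17 N m at the stop).
- pin: Steel roller pin standing upright, 16 mm thick with a 26 mm foot, 45 mm high; origin at its foot. Bystander.
- hook: Chrome hook latch lying flat, about 85 x 40 x 12 mm; origin under its middle. Bystander.
- lockbody: Aluminium lock body lying flat, 60 x 110 x 25 mm; origin under its centre. Bystander.
- driver: Screwdriver 180 mm long, lying flat. Bystander.
Things that resemble listed ones, but are neither listed nor needed, are in the scene too. There is more than one size of the part that bears key_grip; the job needs the middle-sized.

How it is judged:
By the outcome, as a careful person would: the job done as asked, in the order asked, and still so for the second after the job is handed in, with the robot touching nothing.
It also fails if it takes over 54 s, if anything falls off the work surface, if the arm or the gripper's body presses on something with over 40 N, if the wrist force passes 120 N, or if a joint passes its speed limit or range.

## Robot

A 7-joint arm with a two-finger parallel gripper is mounted at the origin on the work surface. World frame = base frame: x ahead of the robot, y to its left, z up, the work surface at z = 0. Lengths are in m, angles in rad, forces in N, time in s.
With the tool pointing down it reaches from about 0.4 to 0.875 m from the base axis. Payload 6.5 kg.
Tool frame: the origin (TCP) lies between the finger pads; the fingertips stand 11 mm ahead of it and the grasp point (between the pads) lies 8 mm behind it; z points along the fingers, y is the direction in which the jaws open and shut (so a half turn about z gives the same grasp; the last joint's range is limited). The gripper opens to 88 mm and grips with 3 to 60 N. Pads are 18 mm wide; open, the fingers measure 123 mm over their backs; the gripper's body (75 mm by 187 mm) begins 45 mm behind the grasp point.
Start: joints at [1.041, 0.536, -0.004, 1.538, 0.003, 1.067, -0.071], TCP at [0.291, -0.581, 0.25] pointing down, gripper open.
Joint ranges: [-2.7, 2.7], [-0.37, 2.16], [-1.27, 1.26], [0.24, 2.4], [-1.31, 4.45], [0.19, 1.91], [-2.76, 2.76]. Speed limits (rad/s): [2.39, 2.39, 3.14, 3.14, 3.14, 3.14, 3.14].

## Interface

Orientations are given as a unit quaternion [x, y, z, w].
In Python, from workcell import * gives the robot as it stands.
- The arm moves only by the tool drive_tool, never from a script. Its argument "deltas" is a list that holds one entry, the list of rows, each a list of 6 numbers: the shift along the tool's x, y, z in units of 0.8 m (1.0 is 0.8 m), then the turn, a rotation vector about the tool's x, y, z in units of 0.5 rad (1.0 is 0.5 rad). In form: [[[x, y, z, ax, ay, az], ...]]. A call has 1 to 5 rows; each row is the pose to reach, as a shift and turn from the pose commanded when the call began, along the tool's axes at that moment; what a row does not reach only later rows make up. A row lasts 1/12 s, in which the tool goes at most 41.7 mm and 7.16 degrees, less where a joint would pass 70% of its speed; a pose out of reach is approached as far as the arm can. A call with a number of a shift or a turn outside -1 to 1 is refused whole. A call with a gripper value outside its range is refused whole. "fingers" is the finger opening in mm, from 0 to 88.1, set as the call begins (left out, the last holds). The fingers move at their own pace and stop on an object; "grip_force" is the grip in N (left out, the last holds). Time passes only in rows, so rows that repeat a pose let the fingers close. It gives the time, the measured TCP pose, the force and the opening at its end, in the units of the state.
- get_obs(): the state, without advancing time (a new reading comes with each control period).
- grab_frame(name): name is "scene" or "side" or "wrist"; returns the picture (400x640x3 uint8, red, green, blue); there is no depth.
- camera_params(name): a dict with "fovy" (degrees; the focal length in pixels is half the picture's height over the tangent of half this angle, whatever the lens; pixels are square), "cx", "cy" (the principal point, pixels), "rvec" (rotation vector, rad) and "tvec" (3), from world to camera coordinates, as OpenCV has them. Camera axes: x right, y down, z forward; pixel columns grow to the right and rows downward; lengths in m; the calibration is good to about 2 mm. A picture is of the moment at which its call begins: read the wrist's pose just before it. camera_params takes no time and is no camera call; for the wrist camera it gives the pose at the moment of the call.
- sign_off(): hands the job in, once; it reports no verdict.
The state is a dict: "t": time; "q": joint angles; "dq": joint speeds; "tau": joint torques, N m; "tcp_pos": TCP position; "tool_rot": TCP orientation; "wrist_force": force on the tool from outside, world axes, zero at the start; "ft_torque": the same for the moment, N m; "finger_gap": finger opening in m.
Only numpy, scipy, OpenCV 4.12 (cv2) and the standard library are available. Lean on these libraries where they do the work, as an engineer would, in place of code of your own. Each camera call takes 0.05 s, during which the arm holds its last target.

## Working session

There is one attempt and no reset: what is moved stays moved. The work goes in short steps, Python scripts to look and compute and a tool call to move; the robot and the scene stay as the last step left them, time stands still between calls to the robot, and variables do not carry over. Pictures are saved under pics/ and viewed, and the job is handed in when it is done.

Besides the shell and the picture viewer there is one more tool, called after "Emit:" as name(argument=value, ...), one argument or row to a line, values as JSON. drive_tool: Moves the arm, as the interface text tells. Its arguments: {"type":"object","properties":{"deltas":{"type":"array"},"fingers":{"type":"number"},"grip_force":{"type":"number"}},"required":["deltas"]}

```bash
mkdir -p pics; ls; python3 - <<'E'
from workcell import *
import cv2
for n in ["scene","side","wrist"]:
    p=camera_params(n); print(n,p)
    cv2.imwrite(f"pics/{n}0.png",grab_frame(n)[:,:,::-1])
o=get_obs();print(o)
E
```

```text
pics
scene {'fovy': 54.99002022683999, 'cx': 313.0867423974112, 'cy': 199.5663462806011, 'rvec': array([ 2.23585758,  0.58431003, -0.23691744]), 'tvec': array([-0.44208819, -0.11569431,  1.480224  ])}
side {'fovy': 52.61701634656083, 'cx': 323.83538475322626, 'cy': 198.53108674932375, 'rvec': array([ 0.93526681, -2.47243664,  1.12419178]), 'tvec': array([0.37800312, 0.27826683, 0.89682134])}
wrist {'fovy': 70.32308619972126, 'cx': 321.819904763203, 'cy': 200.2789389213419, 'rvec': array([-2.44739198,  1.51020077,  0.23238678]), 'tvec': array([-0.64851586, -0.04087885,  0.38994321])}
{'t': 0.15, 'q': array([ 1.04081344,  0.53700977, -0.00445134,  1.53861884,  0.00259184,
        1.06730243, -0.07121392]), 'dq': array([-0.00138882, -0.00236287, -0.00218409, -0.00489794, -0.00017349,
        0.00089419, -0.00106359]), 'tau': array([ 1.54298647e-03, -5.71328259e+01,  9.91573669e-01, -2.51824737e+01,
       -5.62192930e-02,  1.52578962e-02,  1.10192266e-04]), 'tcp_pos': array([ 0.29056888, -0.5809323 ,  0.24903944]), 'tool_rot': array([ 9.73225827e-01,  2.29850052e-01, -1.94783054e-04, -6.37207280e-04]), 'wrist_force': array([0.18553419, 0.02587937, 0.2457169 ]), 'ft_torque': array([-0.02070405,  0.0253876 , -0.03490493]), 'finger_gap': 0.0882408606701449}
```

View pics/scene0.png

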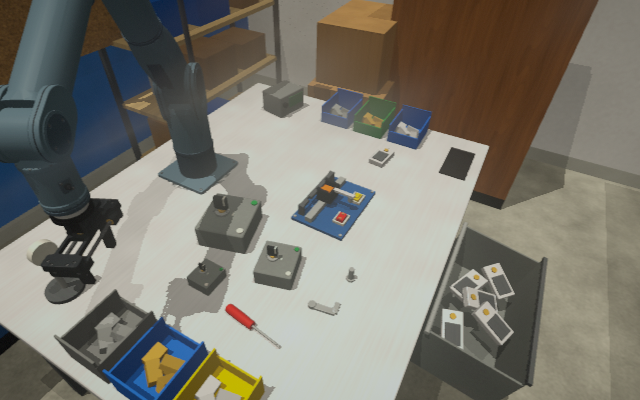

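View pics/side0.png

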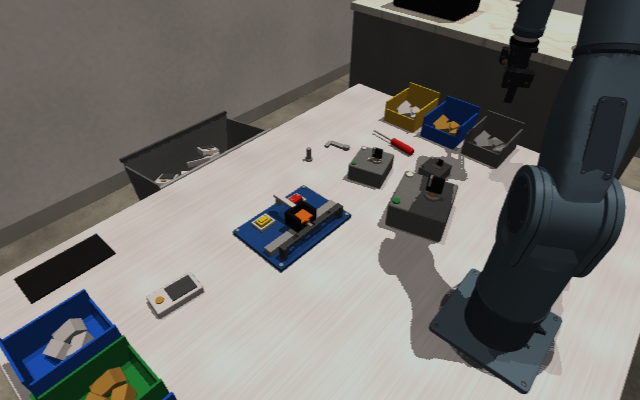

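View pics/wrist0.png

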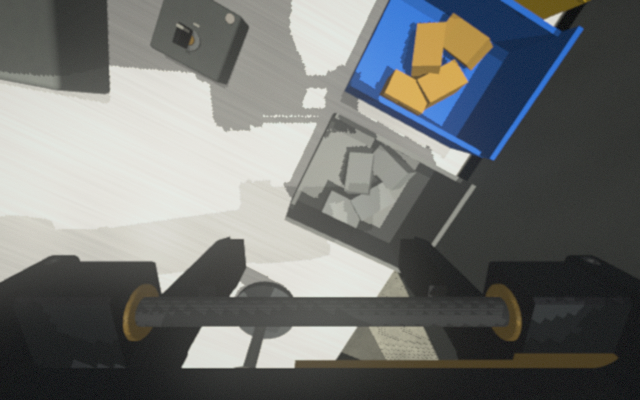

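The scene view shows the tester near (335,207), with the red bridge in the near nest (342,217) and the yellow cap at (356,197). There are three key boxes: large (230,222), middle (278,265) and small (206,277). I'll enlarge crops next.

```bash
cat > h.py <<'E'
import numpy as np, cv2
from workcell import *
def K(p):
    f=200/np.tan(np.radians(p['fovy'])/2); return f,p['cx'],p['cy']
def ray(p,u,v):
    f,cx,cy=K(p);R=cv2.Rodrigues(p['rvec'])[0]
    c=-R.T@p['tvec']; d=R.T@np.array([(u-cx)/f,(v-cy)/f,1]); return c,d/np.linalg.norm(d)
def onz(p,u,v,z):
    c,d=ray(p,u,v); return c+d*(z-c[2])/d[2]
def proj(p,X):
    f,cx,cy=K(p);R=cv2.Rodrigues(p['rvec'])[0]
    X=np.atleast_2d(X)@R.T+p['tvec']; return np.c_[f*X[:,0]/X[:,2]+cx,f*X[:,1]/X[:,2]+cy]
E
python3 - <<'E'
import cv2
a=cv2.imread('pics/scene0.png');b=cv2.imread('pics/side0.png')
def c(im,x0,y0,w,h,s,n): cv2.imwrite(n,cv2.resize(im[y0:y0+h,x0:x0+w],None,fx=s,fy=s,interpolation=cv2.INTER_CUBIC))
c(a,280,165,100,80,8,'pics/c1.png')
c(a,240,230,75,70,8,'pics/c2.png')
c(b,225,180,130,95,6,'pics/c3.png')
c(b,340,135,65,60,8,'pics/c4.png')
E
```

```text
(no output)
```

View pics/c1.png

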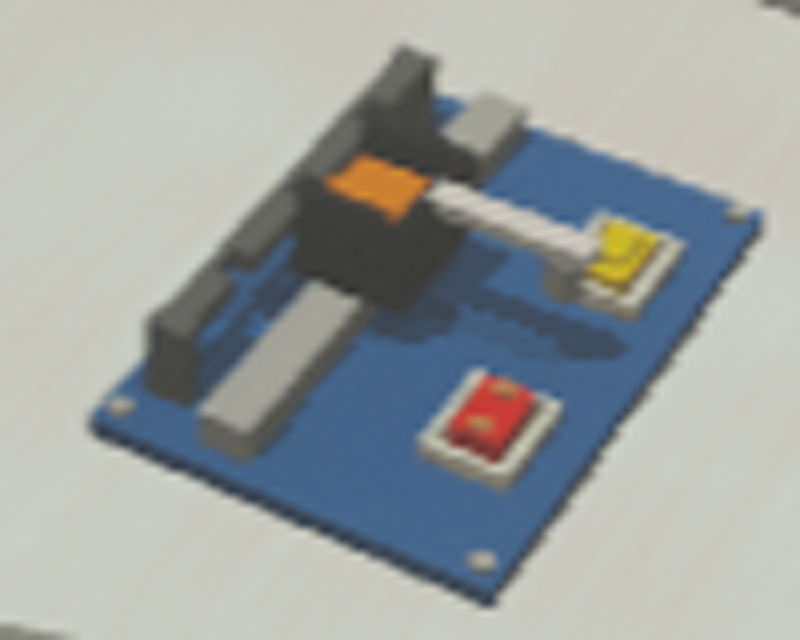

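View pics/c2.png

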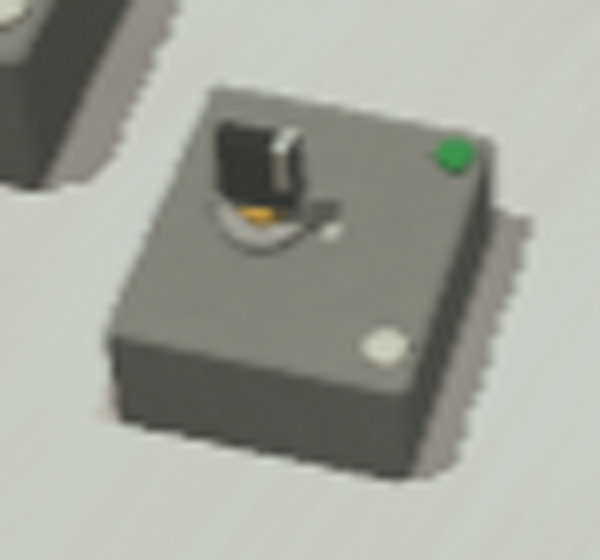

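View pics/c3.png

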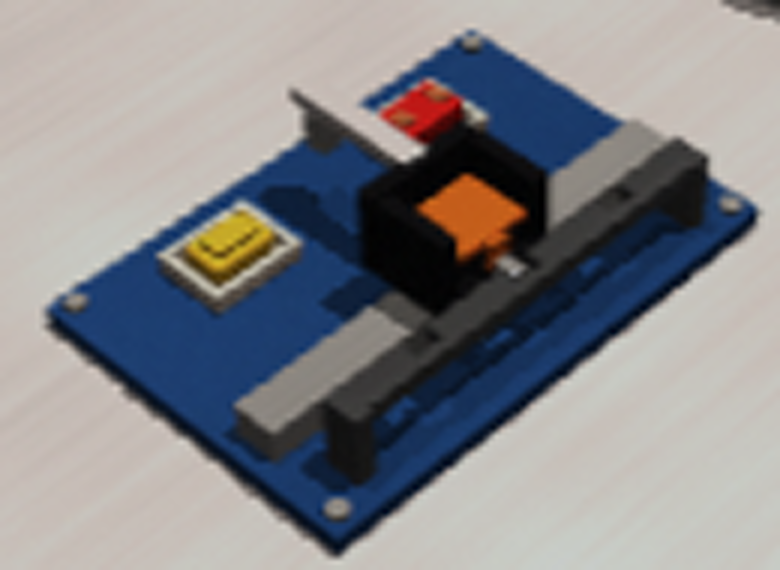

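View pics/c4.png

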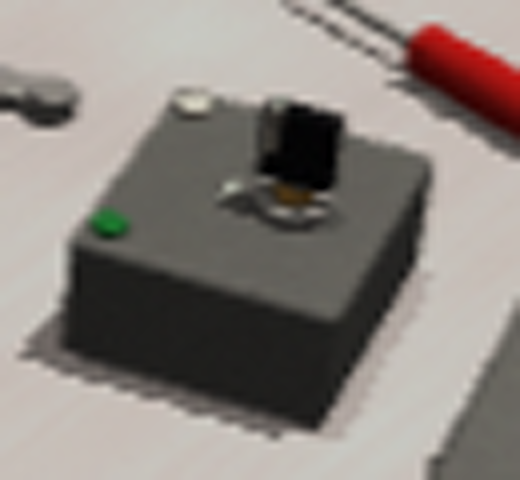

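```bash
cat > m.py <<'E'
from h import *
from scipy.optimize import least_squares
ps=camera_params('scene');pd=camera_params('side')
def s(x0,y0,sc,pts): return [(x0+(a+.5)/sc-.5,y0+(b+.5)/sc-.5) for a,b in pts]
c1=s(280,165,8,[(92,418),(490,595),(762,210)])
c3=s(225,180,6,[(50,313),(338,545),(757,208),(470,33)])
print('tester corners z12')
for q in c1: print('sc',onz(ps,*q,.012).round(4))
for q in c3: print('sd',onz(pd,*q,.012).round(4))
c1b=s(280,165,8,[(490,415),(630,255),(380,185)]); 
for q,z in zip(c1b,[.026,.03,.062]): print('bridge,cap,tab sc',onz(ps,*q,z).round(4))
c3b=s(225,180,6,[(422,108),(222,245),(472,215)])
for q,z in zip(c3b,[.026,.03,.062]): print('bridge,cap,tab sd',onz(pd,*q,z).round(4))
print('box top z55')
for q in s(240,230,8,[(112,338),(412,388),(495,142),(215,88)]): print(onz(ps,*q,.055).round(4))
print('--')
for q in s(340,135,8,[(72,245),(330,320),(430,160),(175,92)]): print(onz(pd,*q,.055).round(4))
print('lights')
for q in s(240,230,8,[(455,153),(385,347)]): print(onz(ps,*q,.057).round(4))
print('keyhead top, corners')
for q in s(240,230,8,[(218,122),(275,137),(298,128)]): print(onz(ps,*q,.1).round(4))
for q in s(340,135,8,[(262,102),(275,100),(345,108)]): print(onz(pd,*q,.1).round(4))
E
python3 m.py
```

```text
tester corners z12
sc [ 0.4511 -0.0551  0.012 ]
sc [ 0.6382 -0.0623  0.012 ]
sc [0.6431 0.21   0.012 ]
sd [0.6374 0.2105 0.012 ]
sd [0.4508 0.2163 0.012 ]
sd [ 0.4465 -0.0529  0.012 ]
sd [ 0.6328 -0.0561  0.012 ]
bridge,cap,tab sc [0.5996 0.0158 0.026 ]
bridge,cap,tab sc [0.6107 0.132  0.03  ]
bridge,cap,tab sc [0.5113 0.085  0.062 ]
bridge,cap,tab sd [0.5997 0.0125 0.026 ]
bridge,cap,tab sd [0.5983 0.1421 0.03  ]
bridge,cap,tab sd [0.5059 0.0773 0.062 ]
box top z55
[ 0.4976 -0.3279  0.055 ]
[ 0.5978 -0.295   0.055 ]
[ 0.5671 -0.1862  0.055 ]
[ 0.4637 -0.2148  0.055 ]
--
[ 0.5592 -0.1815  0.055 ]
[ 0.4597 -0.21    0.055 ]
[ 0.4892 -0.3214  0.055 ]
[ 0.5923 -0.2909  0.055 ]
lights
[ 0.558  -0.1994  0.057 ]
[ 0.5817 -0.2862  0.057 ]
keyhead top, corners
[ 0.4988 -0.26    0.1   ]
[ 0.5197 -0.2559  0.1   ]
[ 0.5243 -0.2485  0.1   ]
[ 0.5267 -0.2522  0.1   ]
[ 0.5238 -0.2567  0.1   ]
[ 0.5011 -0.2704  0.1   ]
```

```bash
cat >> h.py <<'E'
from scipy.spatial.transform import Rotation as Ro
def tocmd(pos,ang):
    """target TCP pos, tool-x world angle(deg), tool down -> delta row from current measured pose"""
    o=get_obs();R=Ro.from_quat(o['tool_rot']);T=Ro.from_euler('z',ang,degrees=True)*Ro.from_euler('x',180,degrees=True)
    d=R.inv().apply(np.array(pos)-o['tcp_pos'])/0.8; r=(R.inv()*T).as_rotvec()/0.5
    return np.r_[d,r].round(4)
def st():
    o=get_obs();print('t',round(o['t'],2),'p',o['tcp_pos'].round(4),'F',o['wrist_force'].round(1),'gap',round(o['finger_gap'],4),'ang',(Ro.from_quat(o['tool_rot'])*Ro.from_euler('x',-180,degrees=True)).as_euler('xyz',degrees=True).round(1),'q',o['q'].round(2))
E
python3 - <<'E'
from h import *
p=camera_params('wrist');c,d=ray(p,320,200);o=get_obs();R=Ro.from_quat(o['tool_rot'])
print(R.inv().apply(c-o['tcp_pos']),R.inv().apply(d))
st()
for pos in [(0.515,-0.257,.25),(0.52,0.075,.25)]: print(tocmd(pos,16.5),tocmd(pos,-1.6))
E
```

```text
[ 0.07784057 -0.00058905 -0.13439885] [-0.29701096 -0.00624091  0.95485367]
t 0.15 p [ 0.2906 -0.5809  0.249 ] F [0.2 0.  0.2] gap 0.0882 ang [ 0.1  0.  26.6] q [ 1.04  0.54 -0.    1.54  0.    1.07 -0.07]
[ 4.321e-01 -2.366e-01 -9.000e-04 -2.600e-03  4.000e-04  3.517e-01] [ 4.321e-01 -2.366e-01 -9.000e-04 -2.600e-03  8.000e-04  9.835e-01]
[ 6.233e-01 -6.050e-01 -4.000e-04 -2.600e-03  4.000e-04  3.517e-01] [ 6.233e-01 -6.050e-01 -4.000e-04 -2.600e-03  8.000e-04  9.835e-01]
```

Emit:
drive_tool(
  deltas=[
    [[0.42, -0.237, 0, 0, 0, 0.35], [0.42, -0.237, 0, 0, 0, 0.35], [0.42, -0.237, 0, 0, 0, 0.35], [0.42, -0.237, 0, 0, 0, 0.35], [0.42, -0.237, 0, 0, 0, 0.35]],
  ],
  fingers=0,
)

```text
t: 0.57
tcp_pos: [0.4079, -0.4067, 0.2496]
tool_rot: [0.99, 0.144, -0.0, -0.0]
wrist_force: [0.9, -0.2, 0.4]
finger_gap: 0.0571
```

```bash
python3 -c "
from h import *
st();print(tocmd((0.51,-0.257,.25),16.5))"
```

```text
t 0.57 p [ 0.4079 -0.4067  0.2496] F [ 0.9 -0.2  0.4] gap 0.0571 ang [ 0.   0.  16.5] q [ 0.72  0.41 -0.02  1.74  0.01  0.99 -0.58]
[ 0.1756 -0.143  -0.0006 -0.0006  0.0004  0.0014]
```

Emit:
drive_tool(
  deltas=[
    [[0.17, -0.143, 0, 0, 0, 0], [0.17, -0.143, 0, 0, 0, 0], [0.17, -0.143, 0, 0, 0, 0], [0.17, -0.143, 0, 0, 0, 0], [0.17, -0.143, 0, 0, 0, 0]],
  ],
)

```text
t: 0.98
tcp_pos: [0.509, -0.2525, 0.2497]
tool_rot: [0.989, 0.148, 0.001, -0.002]
wrist_force: [0.5, 1.2, -0.4]
finger_gap: 0.0237
```

```bash
python3 -c "
from h import *
st();p=camera_params('wrist');cv2.imwrite('pics/w1.png',grab_frame('wrist')[:,:,::-1])
import pickle;pickle.dump(p,open('w1.pkl','wb'))
print(p['rvec'],proj(p,[[.514,-.258,.1]]));print(tocmd((0.50,0.075,.25),-1.6))"
```

```text
t 0.98 p [ 0.509  -0.2525  0.2497] F [ 0.5  1.2 -0.4] gap 0.0237 ang [ 0.2 -0.2 17.1] q [ 0.45  0.4  -0.09  1.76  0.03  0.99 -0.92]
[-2.32610816  1.71639492  0.26266016] [[329.43135441 187.66816495]]
[ 0.1101 -0.3953  0.0008 -0.0062 -0.0041  0.6525]
```

View pics/w1.png

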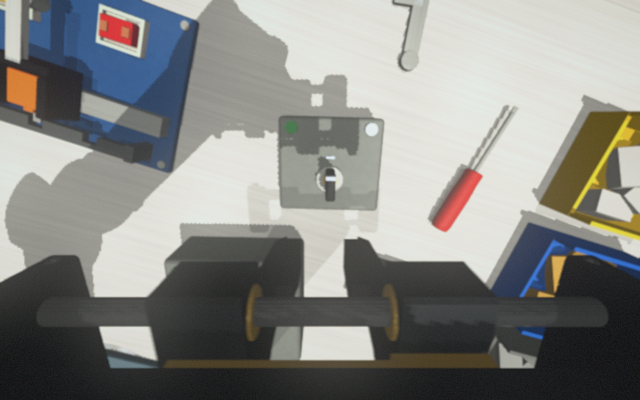

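```bash
python3 -c "
import cv2
a=cv2.imread('pics/w1.png')
cv2.imwrite('pics/c5.png',cv2.resize(a[105:220,265:400],None,fx=5.9,fy=5,interpolation=cv2.INTER_CUBIC) if 0 else cv2.resize(a[110:215,270:390],None,fx=5,fy=5,interpolation=cv2.INTER_CUBIC))
"
```

```text
(no output)
```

View pics/c5.png

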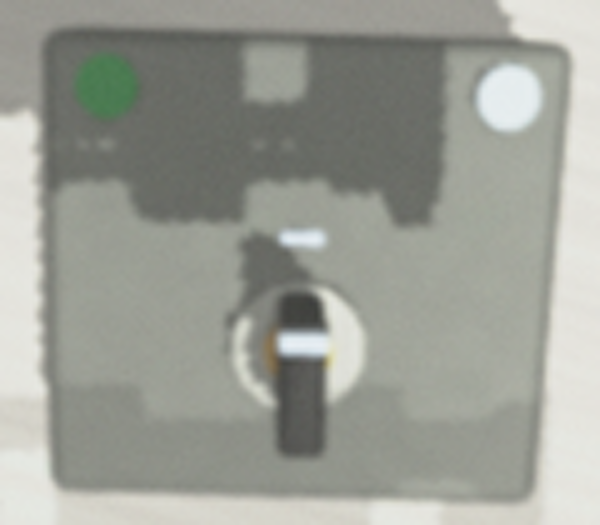

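Emit:
drive_tool(
  deltas=[
    [[0.11, -0.395, 0, 0, 0, 0.65], [0.11, -0.395, 0, 0, 0, 0.65], [0.11, -0.395, 0, 0, 0, 0.65], [0.11, -0.395, 0, 0, 0, 0.65], [0.11, -0.395, 0, 0, 0, 0.65]],
  ],
)

```text
t: 1.45
tcp_pos: [0.5009, -0.0549, 0.2497]
tool_rot: [1.0, -0.019, -0.0, 0.0]
wrist_force: [0.5, -1.0, -0.3]
finger_gap: 0.0007
```

```bash
python3 -c "
from h import *
st();print(tocmd((0.50,0.075,.25),-1.6))"
```

```text
t 1.45 p [ 0.5009 -0.0549  0.2497] F [ 0.5 -1.  -0.3] gap 0.0007 ang [-0.   0.  -2.2] q [ 0.11  0.29 -0.1   1.91  0.04  0.94 -1.62]
[-0.0073 -0.1622 -0.0005  0.0012  0.0004 -0.0207]
```

```bash
python3 -c "
from h import *
import pickle;p=pickle.load(open('w1.pkl','rb'))
f=lambda a,b,z:onz(p,270+(a+.5)/5-.5,110+(b+.5)/5-.5,z)[:2]
for a,b in [(301,394),(303,335),(300,457)]:print('key',f(a,b,.1))
C=np.array([f(*q,.055) for q in [(45,30),(570,45),(533,498),(55,488)]]);print(C,C.mean(0))
for i in range(4):
  d=C[(i+1)%4]-C[i];print(np.linalg.norm(d),np.degrees(np.arctan2(d[1],d[0])))
print(f(107,86,.057),f(510,97,.057))
"
```

```text
key [ 0.51336743 -0.25860044]
key [ 0.52536055 -0.25522401]
key [ 0.5002913  -0.26252912]
[[ 0.56529641 -0.18352519]
 [ 0.5966625  -0.29617205]
 [ 0.49406283 -0.32547378]
 [ 0.46194449 -0.21288546]] [ 0.52949156 -0.25451412]
0.11693223623165178 -74.44033666484667
0.10670184934217199 -164.0610361636528
0.1170799630077472 105.92198744022178
0.10744135508740156 15.858821174584797
[ 0.55786425 -0.20007048] [ 0.58214586 -0.28692248]
```

Emit:
drive_tool(
  deltas=[
    [[-0.007, -0.162, 0, 0, 0, -0.02], [-0.007, -0.162, 0, 0, 0, -0.02], [-0.007, -0.162, 0, 0, 0, -0.02], [-0.007, -0.162, 0, 0, 0, -0.02], [-0.007, -0.162, 0, 0, 0, -0.02]],
  ],
)

```text
t: 1.87
tcp_pos: [0.5004, 0.0765, 0.2496]
tool_rot: [1.0, -0.011, -0.0, -0.0]
wrist_force: [0.7, 0.2, -0.2]
finger_gap: 0.0002
```

```bash
python3 -c "
from h import *
st();p=camera_params('wrist');im=grab_frame('wrist')[:,:,::-1];cv2.imwrite('pics/w2.png',im)
cv2.imwrite('pics/c6.png',cv2.resize(im[:260,180:460],None,fx=2.3,fy=2.3,interpolation=cv2.INTER_CUBIC))
import pickle;pickle.dump(p,open('w2.pkl','wb'))"
```

```text
t 1.87 p [0.5004 0.0765 0.2496] F [ 0.7  0.2 -0.2] gap 0.0002 ang [ 0.   0.  -1.2] q [-0.1   0.3  -0.17  1.91  0.06  0.94 -1.89]
```

View pics/w2.png

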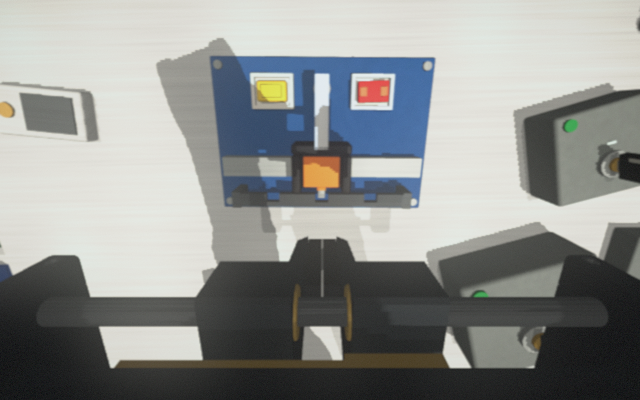

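View pics/c6.png

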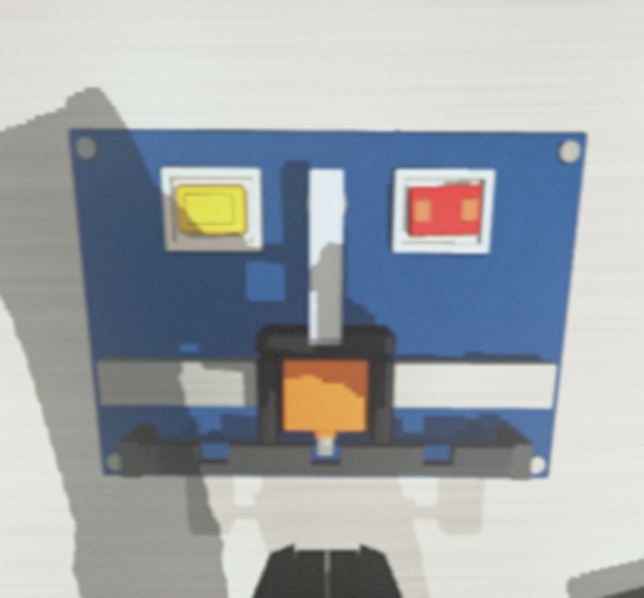

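```bash
python3 -c "
from h import *
import pickle;p=pickle.load(open('w2.pkl','rb'))
f=lambda a,b,z:onz(p,180+(a+.5)/2.3-.5,(b+.5)/2.3-.5,z)[:2]
C=np.array([f(*q,.012) for q in [(70,130),(587,132),(548,477),(104,474)]]);print(C,C.mean(0))
for i in range(4):
  d=C[(i+1)%4]-C[i];print(np.linalg.norm(d),np.degrees(np.arctan2(d[1],d[0])))
T=np.array([f(*q,.062) for q in [(283,358),(370,360),(367,433),(285,431)]]);print(T,T.mean(0))
print('cheek',[f(*q,.078) for q in [(260,440),(275,440),(375,440),(392,440)]])
c=C.mean(0);a=np.radians(-1.5)
R=np.array([[np.cos(a),-np.sin(a)],[np.sin(a),np.cos(a)]])
for x,y in[(-.035,0),(-.035,-.06),(.055,-.06)]:print(x,y,c+R@[x,y])
print('bridge',f(446,210,.026))
"
```

```text
[[ 0.64315495  0.2069172 ]
 [ 0.63680259 -0.05945736]
 [ 0.44913855 -0.05451272]
 [ 0.45638571  0.21219083]] [0.54637045 0.07628449]
0.26645028538067145 -91.36610143968812
0.18772916917602958 178.4907007693577
0.26680199671606974 88.443478481048
0.18684367628651302 -1.6173792873126993
[[0.53100701 0.09837417]
 [0.52916001 0.0555562 ]
 [0.49200582 0.05710477]
 [0.49389722 0.09884978]] [0.51151751 0.07747123]
cheek [array([0.49379991, 0.11002264]), array([0.49365357, 0.1027337 ]), array([0.49267803, 0.05414616]), array([0.49251221, 0.0458872 ])]
-0.035 0 [0.51138244 0.07720068]
-0.035 -0.06 [0.50981183 0.01722124]
0.055 -0.06 [0.59978099 0.01486532]
bridge [0.59978314 0.01431628]
```

Emit:
drive_tool(
  deltas=[
    [[0.0115, -0.001, 0.05, 0, 0, 0.01], [0.0115, -0.001, 0.1, 0, 0, 0.01], [0.0115, -0.001, 0.15, 0, 0, 0.01], [0.0115, -0.001, 0.18, 0, 0, 0.01], [0.0115, -0.001, 0.18, 0, 0, 0.01]],
  ],
)

```text
t: 2.33
tcp_pos: [0.5064, 0.0708, 0.1011]
tool_rot: [1.0, -0.017, -0.005, 0.002]
wrist_force: [-1.0, -0.8, 0.2]
finger_gap: 0.0004
```

```bash
python3 -c "
from h import *
st();im=grab_frame('side')[:,:,::-1]
cv2.imwrite('pics/s2.png',cv2.resize(im[130:280,220:360],None,fx=4,fy=4,interpolation=cv2.INTER_CUBIC))
print(tocmd((0.51,0.0775,.063),-1.5))"
```

```text
t 2.33 p [0.5064 0.0708 0.1011] F [-1.  -0.8  0.2] gap 0.0004 ang [-0.2  0.5 -2. ] q [-0.12  0.54 -0.14  1.99  0.12  0.63 -1.94]
[ 0.0023 -0.0077  0.0509  0.0053  0.0107 -0.0167]
```

View pics/s2.png

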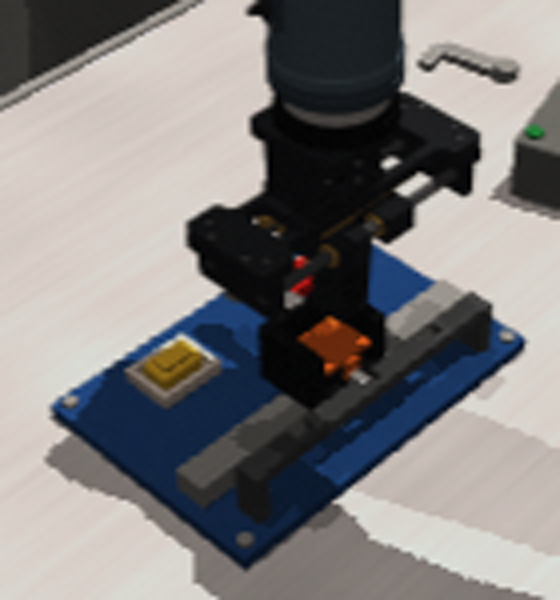

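Emit:
drive_tool(
  deltas=[
    [[0, 0, 0, 0, 0, 0], [0, 0, 0, 0, 0, 0], [0, 0, 0, 0, 0, 0]],
  ],
)

```text
t: 2.63
tcp_pos: [0.5115, 0.0743, 0.1077]
tool_rot: [1.0, -0.016, 0.002, -0.0]
wrist_force: [-0.2, 0.1, 0.7]
finger_gap: 0.0004
```

```bash
python3 -c "
from h import *
st();print(tocmd((0.51,0.0775,.063),-1.5))"
```

```text
t 2.63 p [0.5115 0.0743 0.1077] F [-0.2  0.1  0.7] gap 0.0004 ang [ 0.  -0.2 -1.8] q [-0.12  0.53 -0.14  1.98  0.12  0.63 -1.94]
[-0.0021 -0.0039  0.0558 -0.0009 -0.0073 -0.0119]
```

Emit:
drive_tool(
  deltas=[
    [[-0.002, -0.004, 0, 0, 0, 0], [-0.002, -0.004, 0.015, 0, 0, 0], [-0.002, -0.004, 0.03, 0, 0, 0], [-0.002, -0.004, 0.036, 0, 0, 0], [-0.002, -0.004, 0.036, 0, 0, 0]],
  ],
)

```text
t: 3.05
tcp_pos: [0.5074, 0.0779, 0.0759]
tool_rot: [1.0, -0.015, -0.001, 0.0]
wrist_force: [0.3, 0.5, -0.2]
finger_gap: 0.0003
```

```bash
python3 -c "
from h import *
st();print(tocmd((0.51,0.0775,.063),-1.5))
im=grab_frame('side')[:,:,::-1]
cv2.imwrite('pics/s3.png',cv2.resize(im[180:280,240:360],None,fx=5,fy=5,interpolation=cv2.INTER_CUBIC))"
```

```text
t 3.05 p [0.5074 0.0779 0.0759] F [ 0.3  0.5 -0.2] gap 0.0003 ang [-0.   0.1 -1.8] q [-0.13  0.58 -0.13  2.    0.14  0.57 -1.96]
[ 0.0033  0.0004  0.0161  0.0011  0.0044 -0.0094]
```

View pics/s3.png

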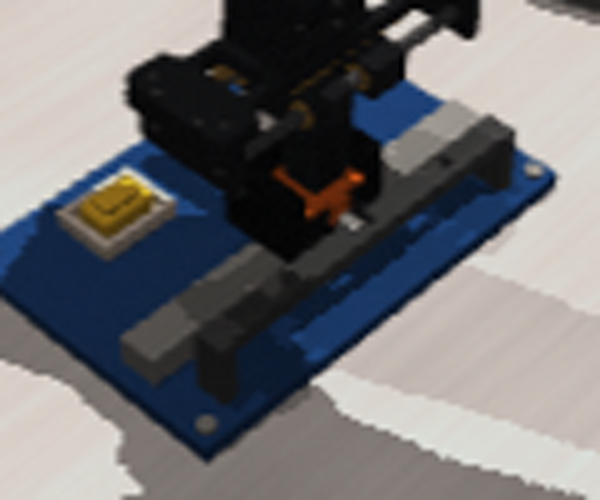

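The fingers are inside the pocket, just above the tab, so I'll press now.

Emit:
drive_tool(
  deltas=[
    [[0.002, 0, 0.004, 0, 0, 0], [0.002, 0, 0.008, 0, 0, 0], [0.002, 0, 0.012, 0, 0, 0], [0.002, 0, 0.016, 0, 0, 0], [0.002, 0, 0.016, 0, 0, 0]],
  ],
)

```text
t: 3.52
tcp_pos: [0.5106, 0.0781, 0.0643]
tool_rot: [1.0, -0.016, 0.001, -0.0]
wrist_force: [-0.7, -1.1, 6.1]
finger_gap: 0.0005
```

Emit:
drive_tool(
  deltas=[
    [[0, 0, 0, 0, 0, 0], [0, 0, 0, 0, 0, 0]],
  ],
)

```text
t: 3.68
tcp_pos: [0.5107, 0.078, 0.0646]
tool_rot: [1.0, -0.016, 0.001, -0.0]
wrist_force: [-0.5, -0.3, 6.5]
finger_gap: 0.0002
```

```bash
python3 -c "
from h import *
st();print(tocmd((0.51,0.0775,.063),-1.5))"
```

```text
t 3.68 p [0.5107 0.078  0.0646] F [-0.5 -0.3  6.5] gap 0.0002 ang [ 0.  -0.1 -1.8] q [-0.14  0.6  -0.13  2.    0.14  0.55 -1.97]
[-0.0008  0.0007  0.002  -0.0004 -0.0025 -0.0102]
```

Emit:
drive_tool(
  deltas=[
    [[0, 0, 0.002, 0, 0, 0], [0, 0, 0.0035, 0, 0, 0], [0, 0, 0.0035, 0, 0, 0]],
  ],
)

```text
t: 3.93
tcp_pos: [0.5107, 0.0781, 0.0624]
tool_rot: [1.0, -0.016, 0.001, -0.0]
wrist_force: [-2.4, 0.7, 12.1]
finger_gap: 0.0004
```

```bash
python3 -c "
from h import *
st();print(tocmd((0.509,0.0175,.062),-1.5))"
```

```text
t 3.93 p [0.5107 0.0781 0.0624] F [-2.4  0.7 12.1] gap 0.0004 ang [ 0.  -0.1 -1.8] q [-0.14  0.61 -0.13  2.    0.14  0.54 -1.97]
[ 0.0002  0.0757  0.0005 -0.0002 -0.0025 -0.0103]
```

Emit:
drive_tool(
  deltas=[
    [[0, 0.008, 0, 0, 0, 0], [0, 0.017, 0, 0, 0, 0], [0, 0.026, 0, 0, 0, 0], [0, 0.035, 0, 0, 0, 0], [0, 0.038, 0, 0, 0, 0]],
  ],
)

```text
t: 4.35
tcp_pos: [0.5099, 0.0472, 0.0624]
tool_rot: [1.0, -0.016, 0.001, -0.0]
wrist_force: [-3.2, 1.4, 12.2]
finger_gap: 0.0008
```

```bash
python3 -c "
from h import *
st();print(tocmd((0.509,0.0175,.062),-1.5))
p=camera_params('wrist');im=grab_frame('wrist')[:,:,::-1];cv2.imwrite('pics/w3.png',im)
im=grab_frame('side')[:,:,::-1]
cv2.imwrite('pics/s4.png',cv2.resize(im[160:280,220:360],None,fx=5,fy=5,interpolation=cv2.INTER_CUBIC))"
```

```text
t 4.35 p [0.5099 0.0472 0.0624] F [-3.2  1.4 12.2] gap 0.0008 ang [ 0.  -0.1 -1.8] q [-0.08  0.6  -0.13  2.01  0.15  0.54 -1.91]
[ 0.0001  0.0372  0.0005 -0.0008 -0.0034 -0.0113]
```

View pics/w3.png

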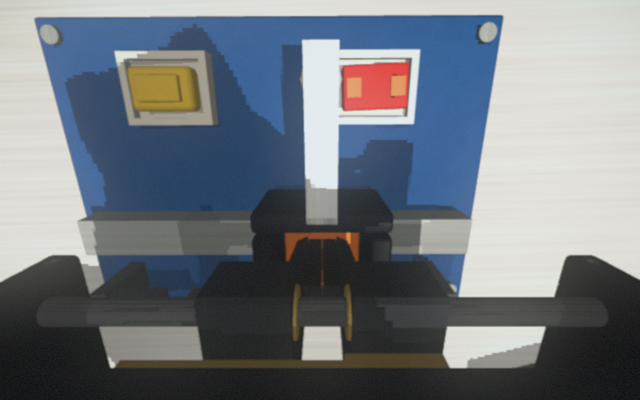

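View pics/s4.png

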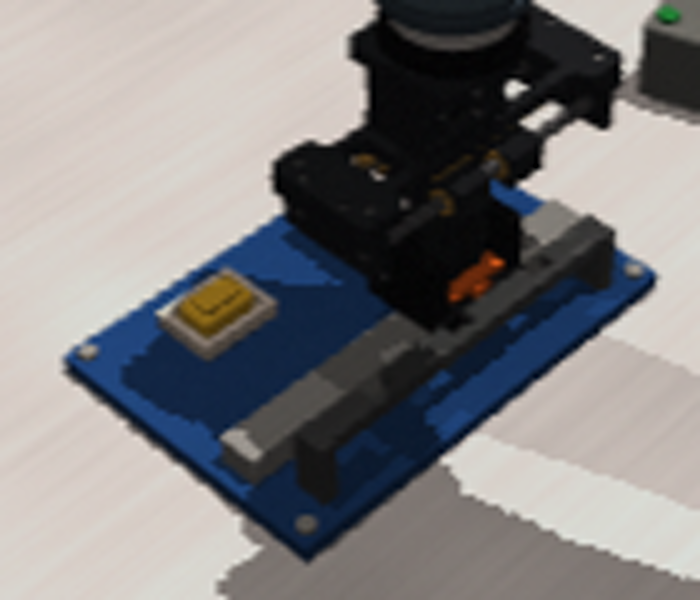

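The wrist view shows the carriage moving with the fingers: the probe arm at column 321 is centred between the cheeks. I'll continue the slide.

Emit:
drive_tool(
  deltas=[
    [[0, 0.009, 0, 0, 0, 0], [0, 0.018, 0, 0, 0, 0], [0, 0.027, 0, 0, 0, 0], [0, 0.034, 0, 0, 0, 0], [0, 0.0372, 0, 0, 0, 0]],
  ],
)

```text
t: 4.87
tcp_pos: [0.509, 0.0176, 0.0624]
tool_rot: [1.0, -0.016, 0.001, -0.0]
wrist_force: [-1.5, 2.1, 12.3]
finger_gap: 0.0005
```

Emit:
drive_tool(
  deltas=[
    [[0, 0, 0, 0, 0, 0], [0, 0, 0, 0, 0, 0]],
  ],
)

```text
t: 5.03
tcp_pos: [0.509, 0.0174, 0.0624]
tool_rot: [1.0, -0.016, 0.001, 0.0]
wrist_force: [-1.8, -1.5, 12.3]
finger_gap: 0.0003
```

```bash
python3 -c "
from h import *
st();print(tocmd((0.509,0.0175,.062),-1.5))
p=camera_params('wrist');im=grab_frame('wrist')[:,:,::-1];cv2.imwrite('pics/w4.png',im)
print(proj(p,[[0.512+.09,0.0149,.05],[.5113,.0172,.078]]))"
```

```text
t 5.03 p [0.509  0.0174 0.0624] F [-1.8 -1.5 12.3] gap 0.0003 ang [-0.  -0.1 -1.8] q [-0.02  0.6  -0.13  2.01  0.15  0.53 -1.86]
[-0.0001 -0.0002  0.0005  0.0006 -0.0036 -0.0111]
[[322.63316     77.63955115]
 [323.70067407 276.31485814]]
```

View pics/w4.png

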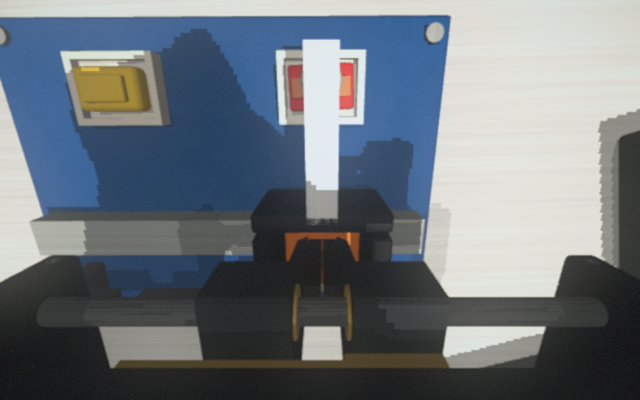

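The probe arm (column 322) is centred over the red bridge (column 321). I'll lift straight up.

Emit:
drive_tool(
  deltas=[
    [[0, 0, -0.005, 0, 0, 0], [0, 0, -0.012, 0, 0, 0], [0, 0, -0.02, 0, 0, 0], [0, 0, -0.03, 0, 0, 0], [0, 0, -0.04, 0, 0, 0]],
  ],
)

```text
t: 5.5
tcp_pos: [0.5078, 0.0178, 0.0937]
tool_rot: [1.0, -0.016, -0.0, -0.0]
wrist_force: [0.3, 1.1, 0.2]
finger_gap: 0.0007
```

Emit:
drive_tool(
  deltas=[
    [[-0.02, 0, -0.05, 0, 0, 0], [-0.02, 0, -0.1, 0, 0, 0], [-0.02, 0, -0.15, 0, 0, 0], [-0.02, 0, -0.2, 0, 0, 0], [-0.02, 0, -0.2, 0, 0, 0]],
  ],
)

```text
t: 5.92
tcp_pos: [0.4961, 0.0189, 0.261]
tool_rot: [1.0, -0.016, 0.006, -0.001]
wrist_force: [1.4, -0.8, 0.4]
finger_gap: 0.0006
```

```bash
python3 -c "
from h import *
st()
p=camera_params('wrist');im=grab_frame('wrist')[:,:,::-1];
cv2.imwrite('pics/w5.png',cv2.resize(im[:260,180:460],None,fx=2.3,fy=2.3,interpolation=cv2.INTER_CUBIC))
im=grab_frame('side')[:,:,::-1]
import pickle;pickle.dump(p,open('w5.pkl','wb'))
cv2.imwrite('pics/s5.png',cv2.resize(im[180:280,220:360],None,fx=5,fy=5,interpolation=cv2.INTER_CUBIC))
print(tocmd((0.508,-0.2588,.20),16))"
```

```text
t 5.92 p [0.4961 0.0189 0.261 ] F [ 1.4 -0.8  0.4] gap 0.0006 ang [ 0.1 -0.7 -1.8] q [ 0.03  0.26 -0.19  1.93  0.06  0.95 -1.79]
[ 2.940e-02  3.458e-01  6.890e-02  6.000e-04 -7.800e-03 -6.209e-01]
```

View pics/w5.png

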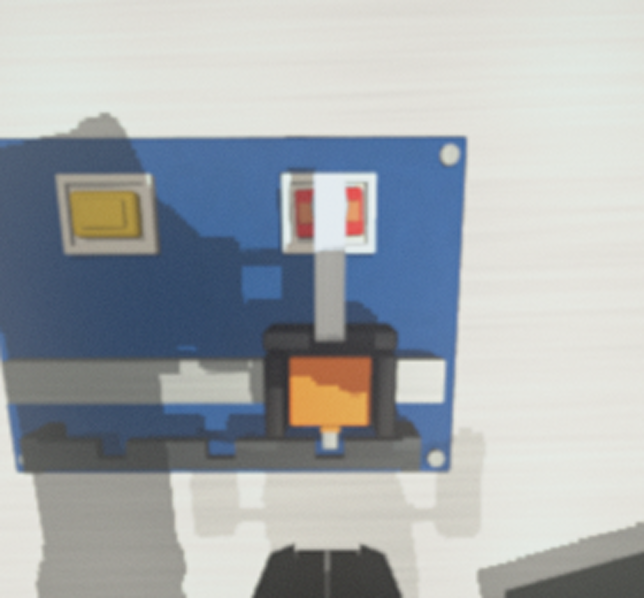

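View pics/s5.png

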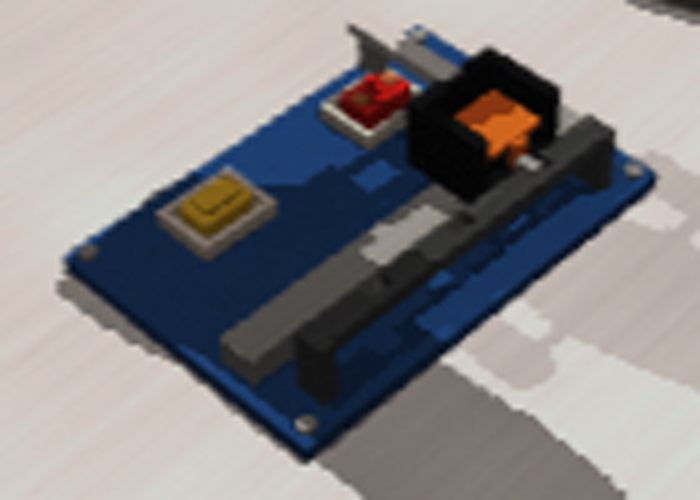

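The pin at crop (330,440) sits in the end notch with the tab up, so the carriage looks latched. I'll check the numbers while moving to the key.

```bash
python3 -c "
from h import *
import pickle;p=pickle.load(open('w5.pkl','rb'))
f=lambda a,b,z:onz(p,180+(a+.5)/2.3-.5,(b+.5)/2.3-.5,z)[:2]
for z in(.062,.054):
  T=np.array([f(*q,z) for q in [(289,356),(373,356),(370,428),(290,426)]]);print(z,T.mean(0),T[0]-T[1],T[0]-T[3])
"
```

```text
0.062 [0.50950759 0.0176687 ] [0.0012895  0.04280224] [ 0.03663174 -0.00119139]
0.054 [0.50801646 0.01767964] [0.00132035 0.04382635] [ 0.03750821 -0.0012199 ]
```

Emit:
drive_tool(
  deltas=[
    [[0.03, 0.346, 0.03, 0, 0, -0.62], [0.03, 0.346, 0.03, 0, 0, -0.62], [0.03, 0.346, 0.03, 0, 0, -0.62], [0.03, 0.346, 0.03, 0, 0, -0.62], [0.03, 0.346, 0.03, 0, 0, -0.62]],
  ],
  fingers=40,
)

```text
t: 6.43
tcp_pos: [0.5017, -0.1806, 0.2343]
tool_rot: [0.99, 0.14, -0.001, -0.001]
wrist_force: [1.7, 0.2, 0.2]
finger_gap: 0.0315
```

```bash
python3 -c "
from h import *
st()
print(tocmd((0.50,-0.2588,.20),16))"
```

```text
t 6.43 p [ 0.5017 -0.1806  0.2343] F [1.7 0.2 0.2] gap 0.0315 ang [ 0.1  0.2 16. ] q [ 0.37  0.36 -0.13  1.85  0.06  0.93 -1.08]
[-0.029   0.0935  0.0428 -0.0036  0.0055  0.0014]
```

Emit:
drive_tool(
  deltas=[
    [[-0.01, 0.093, 0.03, 0, 0, 0], [-0.01, 0.093, 0.03, 0, 0, 0], [-0.01, 0.093, 0.03, 0, 0, 0], [-0.01, 0.093, 0.03, 0, 0, 0], [-0.01, 0.093, 0.03, 0, 0, 0]],
  ],
)

```text
t: 6.85
tcp_pos: [0.5152, -0.2516, 0.2108]
tool_rot: [0.99, 0.139, -0.001, -0.001]
wrist_force: [-0.5, 0.7, 0.2]
finger_gap: 0.0402
```

```bash
python3 -c "
from h import *
st()
p=camera_params('wrist');im=grab_frame('wrist')[:,:,::-1];
cv2.imwrite('pics/w6.png',im)
cv2.imwrite('pics/c7.png',cv2.resize(im[130:290,260:400],None,fx=4,fy=3.7 and 4,interpolation=cv2.INTER_CUBIC))
import pickle;pickle.dump(p,open('w6.pkl','wb'))
print(tocmd((0.5135,-0.2587,.13),16),proj(p,[[.5135,-.2587,.1]]))"
```

```text
t 6.85 p [ 0.5152 -0.2516  0.2108] F [-0.5  0.7  0.2] gap 0.0402 ang [ 0.1  0.1 16. ] q [ 0.46  0.46 -0.11  1.77  0.06  0.92 -0.96]
[-0.0052  0.0087  0.1017 -0.004   0.0021  0.003 ] [[329.92993364 205.09273061]]
```

View pics/w6.png

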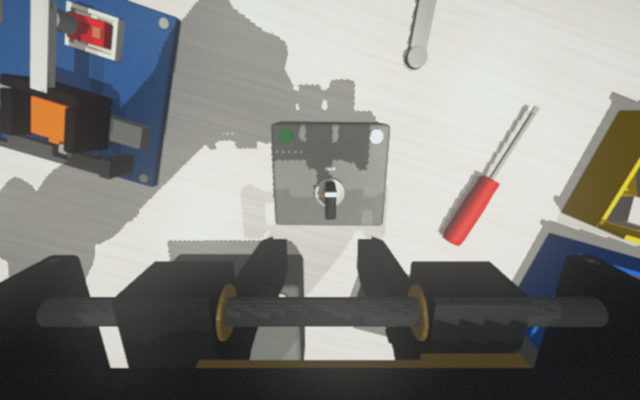

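View pics/c7.png

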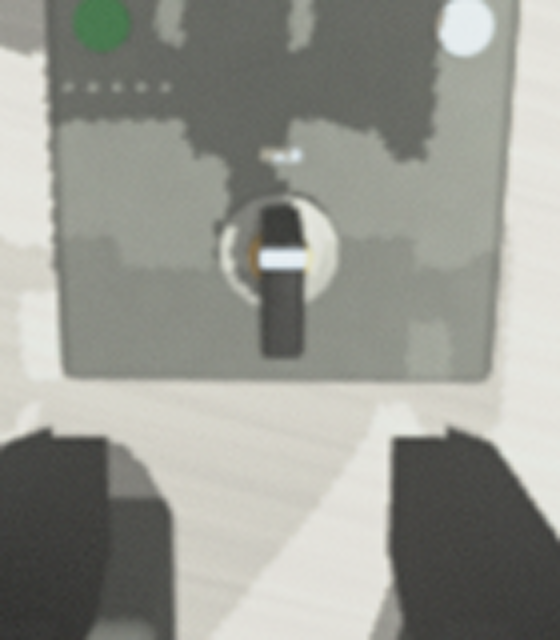

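```bash
python3 -c "
from h import *
ps=camera_params('scene');pd=camera_params('side')
import cv2
a=cv2.imread('pics/scene0.png');b=cv2.imread('pics/side0.png')
x=cv2.resize(a[180:260,185:275],None,fx=6,fy=6,interpolation=cv2.INTER_CUBIC);y=cv2.resize(b[150:250,375:470],None,fx=5,fy=5,interpolation=cv2.INTER_CUBIC)
y=cv2.resize(y,None,fx=480/500,fy=480/500)
cv2.imwrite('pics/big.png',cv2.resize(cv2.hconcat([x,y]),None,fx=.79,fy=.79))
# box top corner guesses from w1?
"
```

```text
(no output)
```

View pics/big.png

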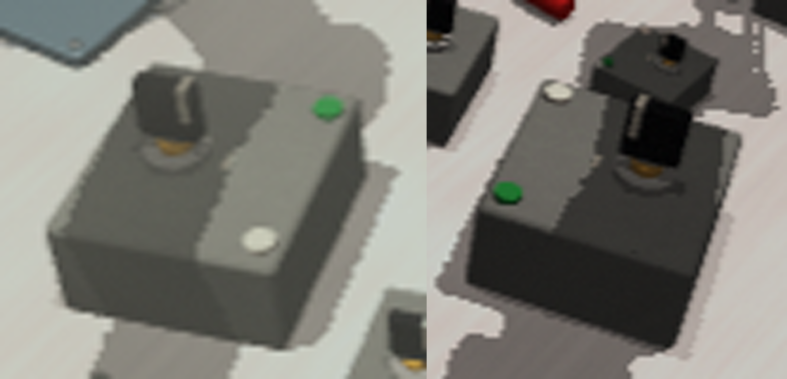

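```bash
python3 -c "
from h import *
ps=camera_params('scene');pd=camera_params('side')
L=lambda a,b:(185+a/4.74,180+b/4.74); S=lambda a,b:(375+(a-427)/3.79,150+b/3.79)
def tri(u,v):
  c1,d1=ray(ps,*u);c2,d2=ray(pd,*v)
  s=np.linalg.lstsq(np.c_[d1,-d2],c2-c1,rcond=None)[0];a=c1+s[0]*d1;b=c2+s[1]*d2;return (a+b)/2,np.linalg.norm(a-b)
print('keytop',tri(L(170,75),S(658,102)))
print('green',tri(L(328,107),S(507,193)));print('white',tri(L(261,240),S(557,92)))
z=.08
for q in [(278,272),(360,100),(155,65),(50,232)]:print(onz(ps,*L(*q),z))
"
```

```text
keytop (array([ 0.2916374 , -0.19743316,  0.14340378]), np.float64(0.004885705836045069))
green (array([ 0.35003849, -0.11624149,  0.07830763]), np.float64(0.0032752872646388833))
white (array([ 0.38558391, -0.23863115,  0.07869631]), np.float64(0.003995803618851024))
[ 0.41362305 -0.25532759  0.08      ]
[ 0.36734952 -0.10044559  0.08      ]
[ 0.22484309 -0.14106061  0.08      ]
[ 0.27056343 -0.2983591   0.08      ]
```

Emit:
drive_tool(
  deltas=[
    [[-0.005, 0.009, 0.04, 0, 0, 0], [-0.005, 0.009, 0.08, 0, 0, 0], [-0.005, 0.009, 0.09, 0, 0, 0], [-0.005, 0.009, 0.09, 0, 0, 0], [-0.005, 0.009, 0.09, 0, 0, 0]],
  ],
)

```text
t: 7.32
tcp_pos: [0.5147, -0.2597, 0.141]
tool_rot: [0.99, 0.14, 0.0, -0.0]
wrist_force: [0.5, -0.3, -0.5]
finger_gap: 0.0401
```

Emit:
drive_tool(
  deltas=[
    [[0, 0, 0, 0, 0, 0], [0, 0, 0, 0, 0, 0]],
  ],
)

```text
t: 7.48
tcp_pos: [0.5154, -0.2609, 0.1421]
tool_rot: [0.99, 0.139, 0.001, 0.001]
wrist_force: [0.0, -0.0, 0.1]
finger_gap: 0.0401
```

```bash
python3 -c "
from h import *
st()
p=camera_params('wrist');im=grab_frame('wrist')[:,:,::-1];
cv2.imwrite('pics/w7.png',im)
print(tocmd((0.5135,-0.2587,.078),16))"
```

```text
t 7.48 p [ 0.5154 -0.2609  0.1421] F [ 0.  -0.   0.1] gap 0.0401 ang [-0.1 -0.1 16. ] q [ 0.46  0.55 -0.1   1.81  0.07  0.78 -0.96]
[-0.0014 -0.0035  0.0798  0.0035 -0.0043 -0.    ]
```

View pics/w7.png

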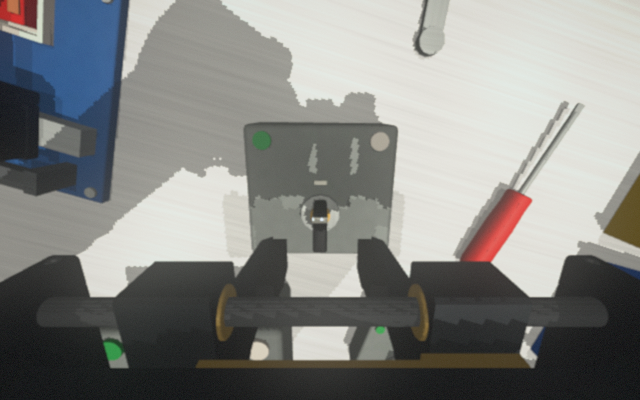

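Emit:
drive_tool(
  deltas=[
    [[-0.0015, -0.0015, 0.03, 0, 0, 0], [-0.0015, -0.0015, 0.055, 0, 0, 0], [-0.0015, -0.0015, 0.075, 0, 0, 0], [-0.0015, -0.0015, 0.08, 0, 0, 0], [-0.0015, -0.0015, 0.08, 0, 0, 0]],
  ],
)

```text
t: 7.95
tcp_pos: [0.5123, -0.2598, 0.0759]
tool_rot: [0.99, 0.139, -0.0, -0.0]
wrist_force: [-0.5, -1.1, 0.2]
finger_gap: 0.04
```

Emit:
drive_tool(
  deltas=[
    [[0, 0, 0, 0, 0, 0], [0, 0, 0, 0, 0, 0]],
  ],
)

```text
t: 8.12
tcp_pos: [0.5136, -0.2605, 0.0776]
tool_rot: [0.99, 0.139, 0.001, 0.001]
wrist_force: [-0.4, -0.0, -0.7]
finger_gap: 0.0397
```

```bash
python3 -c "
from h import *
st()
p=camera_params('wrist');im=grab_frame('wrist')[:,:,::-1];
cv2.imwrite('pics/w8.png',im)
print(tocmd((0.5140,-0.2590,.078),16))"
```

```text
t 8.12 p [ 0.5136 -0.2605  0.0776] F [-0.4 -0.  -0.7] gap 0.0397 ang [-0.1 -0.1 16. ] q [ 0.46  0.65 -0.09  1.84  0.09  0.65 -0.97]
[ 0.0011 -0.0016 -0.0005  0.003  -0.0035 -0.001 ]
```

View pics/w8.png

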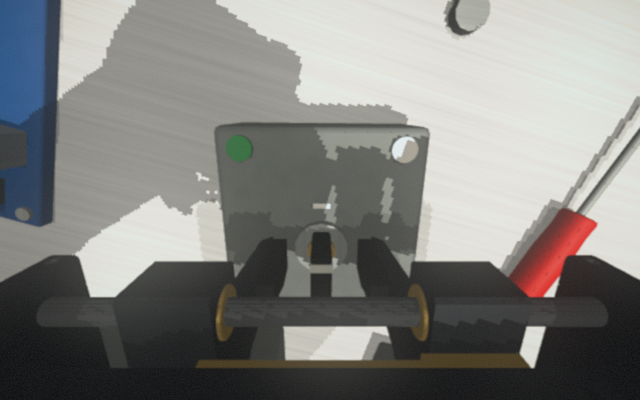

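Key is between the jaws (key column 321, jaws 281–361). Close gently.

Emit:
drive_tool(
  deltas=[
    [[0.001, -0.001, 0, 0, 0, 0], [0.001, -0.001, 0, 0, 0, 0], [0.001, -0.001, 0, 0, 0, 0], [0.001, -0.001, 0, 0, 0, 0], [0.001, -0.001, 0, 0, 0, 0]],
  ],
  fingers=0,
  grip_force=20,
)

```text
t: 8.58
tcp_pos: [0.5135, -0.26, 0.0765]
tool_rot: [0.99, 0.139, 0.0, 0.001]
wrist_force: [1.4, -1.7, -4.3]
finger_gap: 0.01
```

Emit:
drive_tool(
  deltas=[
    [[0, 0, 0, 0, 0, 0], [0, 0, 0, 0, 0, 0], [0, 0, 0, 0, 0, 0]],
  ],
)

```text
t: 8.83
tcp_pos: [0.5135, -0.2599, 0.0765]
tool_rot: [0.99, 0.139, 0.0, 0.001]
wrist_force: [1.0, -4.4, -0.1]
finger_gap: 0.0099
```

```bash
python3 -c "
from h import *
st();print(get_obs()['ft_torque'].round(3))"
```

```text
t 8.83 p [ 0.5135 -0.2599  0.0765] F [ 1.  -4.4 -0.1] gap 0.0099 ang [-0.1 -0.  15.9] q [ 0.45  0.65 -0.09  1.84  0.09  0.65 -0.98]
[-0.598 -0.25  -0.058]
```

The opening is 10 mm, which confirms the middle key. I'll turn it in two stages.

Emit:
drive_tool(
  deltas=[
    [[0, 0.0007, 0, 0, 0, 0.15], [0, 0.0007, 0, 0, 0, 0.35], [0, 0.0007, 0, 0, 0, 0.55], [0, 0.0007, 0, 0, 0, 0.75], [0, 0.0007, 0, 0, 0, 0.9]],
  ],
  grip_force=40,
)

```text
t: 9.25
tcp_pos: [0.5135, -0.26, 0.0765]
tool_rot: [0.996, -0.088, 0.0, 0.0]
wrist_force: [0.7, -2.6, 0.9]
finger_gap: 0.0097
```

```bash
python3 -c "
from h import *
st();print(get_obs()['ft_torque'].round(3))"
```

```text
t 9.25 p [ 0.5135 -0.26    0.0765] F [ 0.7 -2.6  0.9] gap 0.0097 ang [ -0.   -0.  -10.1] q [ 0.37  0.65  0.03  1.85 -0.03  0.64 -1.33]
[-0.38  -0.015  0.098]
```

Emit:
drive_tool(
  deltas=[
    [[0, 0, 0, 0, 0, 0.2], [0, 0, 0, 0, 0, 0.4], [0, 0, 0, 0, 0, 0.6], [0, 0, 0, 0, 0, 0.75], [0, 0, 0, 0, 0, 0.86]],
  ],
)

```text
t: 9.67
tcp_pos: [0.5135, -0.2599, 0.0765]
tool_rot: [0.955, -0.298, 0.0, 0.0]
wrist_force: [0.6, -2.1, 2.6]
finger_gap: 0.0095
```

Emit:
drive_tool(
  deltas=[
    [[0, 0, 0, 0, 0, 0.03], [0, 0, 0, 0, 0, 0.06], [0, 0, 0, 0, 0, 0.09], [0, 0, 0, 0, 0, 0.09], [0, 0, 0, 0, 0, 0.09]],
  ],
)

```text
t: 10.08
tcp_pos: [0.5135, -0.2599, 0.0765]
tool_rot: [0.948, -0.317, 0.0, 0.0]
wrist_force: [0.5, -2.5, 3.6]
finger_gap: 0.0096
```

```bash
python3 -c "
from h import *
st();print(get_obs()['ft_torque'].round(3))
p=camera_params('wrist');im=grab_frame('wrist')[:,:,::-1];
cv2.imwrite('pics/w9.png',im)"
```

```text
t 10.08 p [ 0.5135 -0.2599  0.0765] F [ 0.5 -2.5  3.6] gap 0.0096 ang [ -0.  -0. -37.] q [ 0.28  0.66  0.15  1.85 -0.15  0.64 -1.7 ]
[-0.547 -0.091  0.231]
```

View pics/w9.png

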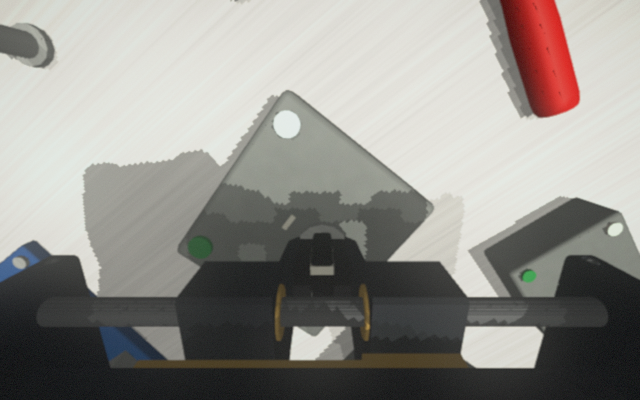

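Emit:
drive_tool(
  deltas=[
    [[0, 0, 0, 0, 0, 0.05], [0, 0, 0, 0, 0, 0.1], [0, 0, 0, 0, 0, 0.1]],
  ],
)

```text
t: 10.38
tcp_pos: [0.5135, -0.2599, 0.0765]
tool_rot: [0.94, -0.342, 0.0, 0.0]
wrist_force: [1.2, -3.4, 4.0]
finger_gap: 0.0095
```

```bash
python3 -c "
from h import *
st();print(get_obs()['ft_torque'].round(3))"
```

```text
t 10.38 p [ 0.5135 -0.2599  0.0765] F [ 1.2 -3.4  4. ] gap 0.0095 ang [ -0.  -0. -40.] q [ 0.27  0.66  0.16  1.85 -0.17  0.64 -1.74]
[-0.671  0.035  0.664]
```

The torque jumped from 0.23 to 0.66 N m, so the key is on its stop. Releasing now.

Emit:
drive_tool(
  deltas=[
    [[0, 0, 0, 0, 0, 0], [0, 0, 0, 0, 0, 0], [0, 0, 0, 0, 0, 0], [0, 0, 0, 0, 0, 0], [0, 0, 0, 0, 0, 0]],
  ],
  fingers=75,
)

```text
t: 10.8
tcp_pos: [0.5125, -0.2582, 0.0755]
tool_rot: [0.94, -0.341, -0.001, -0.001]
wrist_force: [-0.6, 1.0, -0.7]
finger_gap: 0.0411
```

Emit:
drive_tool(
  deltas=[
    [[0, 0, 0, 0, 0, 0], [0, 0, 0, 0, 0, 0], [0, 0, 0, 0, 0, 0], [0, 0, 0, 0, 0, 0], [0, 0, 0, 0, 0, 0]],
  ],
)

```text
t: 11.22
tcp_pos: [0.5133, -0.2595, 0.0762]
tool_rot: [0.94, -0.341, -0.0, -0.0]
wrist_force: [-0.0, 0.6, 0.1]
finger_gap: 0.0737
```

```bash
python3 -c "
from h import *
st();print(get_obs()['ft_torque'].round(3))
p=camera_params('wrist');im=grab_frame('wrist')[:,:,::-1];
cv2.imwrite('pics/w10.png',im)"
```

```text
t 11.22 p [ 0.5133 -0.2595  0.0762] F [-0.   0.6  0.1] gap 0.0737 ang [ -0.    0.  -39.9] q [ 0.27  0.66  0.16  1.85 -0.17  0.64 -1.74]
[ 0.081  0.012 -0.04 ]
```

View pics/w10.png

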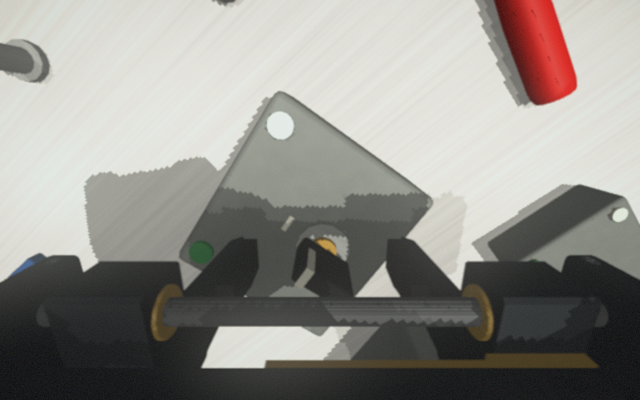

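The key sprang back and is aligned with the mark at (289,224); the jaws are clear of it. I'll go up and do the final checks.

Emit:
drive_tool(
  deltas=[
    [[0, 0, -0.03, 0, 0, 0], [0, 0, -0.08, 0, 0, 0], [0, 0, -0.13, 0, 0, 0], [0, 0, -0.18, 0, 0, 0], [0, 0, -0.22, 0, 0, 0]],
  ],
)

```text
t: 11.68
tcp_pos: [0.5136, -0.2599, 0.2554]
tool_rot: [0.94, -0.341, 0.001, 0.0]
wrist_force: [1.3, 0.1, 0.2]
finger_gap: 0.0751
```

Emit:
drive_tool(
  deltas=[
    [[-0.1, 0, 0, 0, 0, -0.9], [-0.1, 0, 0, 0, 0, -0.9], [-0.1, 0, 0, 0, 0, -0.9], [-0.1, 0, 0, 0, 0, -0.9], [-0.1, 0, 0, 0, 0, -0.9]],
  ],
)

```text
t: 12.1
tcp_pos: [0.4516, -0.208, 0.2526]
tool_rot: [0.993, -0.121, 0.0, -0.0]
wrist_force: [-0.7, -0.5, 0.7]
finger_gap: 0.0753
```

Emit:
drive_tool(
  deltas=[
    [[0, 0, 0, 0, 0, 0], [0, 0, 0, 0, 0, 0]],
  ],
)

```text
t: 12.27
tcp_pos: [0.4522, -0.2086, 0.2523]
tool_rot: [0.992, -0.124, 0.0, 0.0]
wrist_force: [0.0, 1.5, 0.0]
finger_gap: 0.075
```

```bash
python3 -c "
from h import *
st()
im=grab_frame('wrist')[:,:,::-1];cv2.imwrite('pics/w11.png',im)
im=grab_frame('side')[:,:,::-1];cv2.imwrite('pics/s11.png',im)
cv2.imwrite('pics/s11c.png',cv2.resize(im[130:280,220:420],None,fx=4,fy=4,interpolation=cv2.INTER_CUBIC))"
```

```text
t 12.27 p [ 0.4522 -0.2086  0.2523] F [0.  1.5 0. ] gap 0.075 ang [ -0.   -0.  -14.3] q [ 0.23  0.27  0.13  1.94 -0.04  0.93 -1.44]
```

View pics/w11.png

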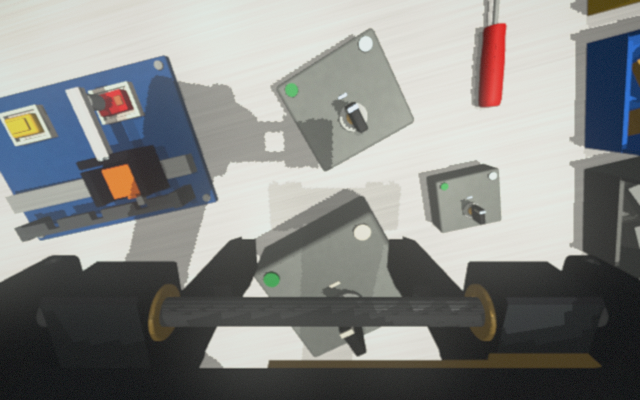

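View pics/s11c.png

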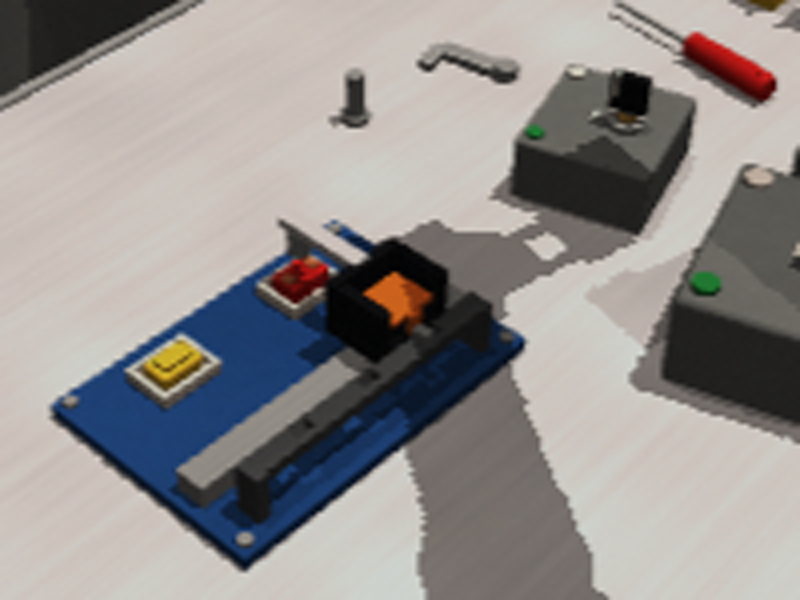

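The pictures show the carriage latched over the red bridge and the middle key back at rest, in line with its mark. The nest parts and bystanders look undisturbed.

```bash
python3 -c "
from workcell import *
print(sign_off())"
```

```text
the job is handed in; nothing more can be done
None
```

The job is done and handed in at about 12.4 s on the robot's clock. I pressed the tab fully down and slid the carriage 60 mm to the notch at y = −60 mm, where the nest holds the red bridge. After the tab sprang up and latched there, I turned the key on the middle-sized box to its stop and let go.

- **Carriage:** the pictures show the pin in the end notch and the tab up. The tab centre measured (0.5095, 0.0177), within about 0.5 mm of the target. Its measured size fitted the raised height better than the let-go height between notches.
- **Key:** the jaws stopped at a 10 mm opening, which matches the middle-sized key. At the end of the turn the torque jumped from 0.23 to 0.66 N m, which I took as the stop. After release, the pictures show the key back in line with its mark.
- **Surroundings:** in the last two pictures the bridge and the cap are still in their nests. The pin, hook and screwdriver look unmoved. I did not pick out the lock body by name in any picture. The gripper was clear of everything at hand-in.
- **Disagreement:** single-camera positions from the scene and side cameras differed by about 5 mm. I used wrist-camera measurements for the moves; these agreed with the known sizes to within a few millimetres. No check failed.

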